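# Aim the examination lamp at the basin and switch it on

## Task

Gently push the swivelling arm of the lamp round with a fingertip until the lamp points straight at the middle of the white enamel basin, then press the raised half of the brown rocker switch fully down to turn it on, leaving the lamp pointing at the basin. Nothing is to be gripped, lifted or carried, and the basin and the other things on the trolley stay where they are.

Things in the scene. Friction and masses are not known exactly. Their poses are not given: they have to be found in the camera images.
- lamp_pivot (a point): Swivel axis of the lamp's arm, at the arm's mid height, 130 mm above the trolley top. Its frame turns with the arm: x points level along the arm to the shade, z up. The lamp points where the arm points. Under it stands a steel post 24 mm thick, topped by the arm's hub, 34 mm across and 22 mm high.
- bar_push (a point): Point on the centre line of the lamp's arm, 90 mm out from the swivel axis; x along the arm outwards. The arm is a level steel bar 12 mm thick, 130 mm above the trolley top, bare from 17 to 148 mm from the axis, free below; beyond that a white conical shade 70 mm long, up to 68 mm wide, tilted slightly down, its lowest point 77 mm above the trolley top.
- lamp_arm (a joint): Swivel angle of the lamp's arm, rad; 0 points straight away from the switch, grows counter-clockwise seen from above, stops at -1.3 and 1.3. It swings level, takes about 1.7 N of sideways push at 90 mm from the axis, and stays where it is left. Pushing or squeezing it with over 20 N is too rough.
- rocker_raised_half (a point): Centre of the top face of the rocker's raised half, where to press down: 17 mm from the rocker's axis, 54 mm above the trolley top, 49 mm when fully down (face then level). The brown rocker, two flat halves at a shallow angle, 52 mm long towards the post and 30 mm wide, lies on the base, its axis 105 mm from the post; the raised half is the one farther from the post.
- rocker (a joint): Angle of the rocker, rad: 0 is off (the half farther from the post is raised), 0.30 is on (that half fully down). It takes about 2.5 N at the press point and stays where it is left.
- basin_rim (a point): Centre of the mouth of the white enamel basin, an open round bowl 130 mm across and 50 mm high, loose on the trolley top, off to one side beyond the lamp; this point is 50 mm above the trolley top.
- head_mirror: Nickel head mirror: a shallow round dish 92 mm across, 12 mm high, with a short stem and a black ball at the rim, loose; origin at the centre of its underside. To be left alone.
- otoscope: Brass otoscope lying down: handle 115 mm long, 26 mm thick, with a cross head at one end that carries a black cone on one side and a domed glass lens on the other; loose; origin under the instrument about 75 mm from the handle's free end, x along the handle to the head. To be left alone.
- speculum_left: Black hard-rubber ear speculum, a cone 26 mm across its foot and 36 mm high, standing loose beside the switch; origin under its centre. To be left alone.
- speculum_right: The second speculum, the same, on the other side of the switch; origin under its centre. To be left alone.
- tuning_fork: Steel tuning fork lying flat, 168 mm long, 32 mm wide, 8 mm high, loose; origin where the tines meet the stem. To be left alone.
- swab_jar: Glass jar with a steel lid, 60 mm across, 85 mm high, loose; origin under its centre. To be left alone.
- lamp: The lamp's base, fixed to the trolley: a dark bakelite block 195 x 90 mm, 40 mm high. Origin on the trolley top under the post. x points away from the switch: the block reaches 45 mm beyond the post to +x and 150 mm to -x, and 45 mm to either side.
Mind the look-alikes: they are no part of the job. Of the things that look like the part that bears basin_rim, the largest one is meant.

How it is judged:
By the outcome, as a careful person would: the job done as asked, in the order asked, and still so for the second after the job is handed in, with the robot touching nothing.
It also fails if it takes over 45 s, if anything falls off the work surface, if the arm or the gripper's body presses on something with over 40 N, if the wrist force passes 120 N, or if a joint passes its speed limit or range.

## Robot

A 6-joint arm with a two-finger parallel gripper is mounted at the origin on the work surface. World frame = base frame: x ahead of the robot, y to its left, z up, the work surface at z = 0. Lengths are in mm, angles in rad, forces in N, time in s.
With the tool pointing down it reaches from about 400 to 925 mm from the base axis. Payload 12.5 kg.
Tool frame: the origin (TCP) lies on the centre line of the jaws, within the pads' length; the fingertips stand 8 mm ahead of it and the grasp point (between the pads) lies 11 mm behind it; z points along the fingers, x is the direction in which the jaws open and shut, and the axes are right-handed (so a half turn about z gives the same grasp; the last joint's range is limited). The gripper opens to 95 mm and grips with 3 to 60 N. Pads are 20 mm wide; open, the fingers measure 119 mm over their backs; the gripper's body (75 mm by 180 mm) begins 59 mm behind the grasp point.
Start: joints at [-1.215, 0.491, 1.559, -0, 1.092, -0.106], TCP at [278.499, -559.539, 222.661] pointing down, gripper open.
Joint ranges: [-3.1, 3.1], [-0.84, 2.19], [0.05, 2.79], [-1.13, 4.28], [0.06, 2.93], [-2.69, 2.69]. Speed limits (rad/s): [2.22, 2.22, 2.79, 3.14, 3.14, 3.14].

## Interface

Orientations are given as [roll, pitch, yaw] about the fixed x, y, z axes, in that order (R = Rz(yaw) Ry(pitch) Rx(roll)).
In Python, from cell import env gives the robot as it stands. The module is installed in compiled form; this text tells all that it offers.
- The arm moves only by the tool send_rows, never from a script. Its argument "moves" is a list that holds one entry, the list of rows, each a list of 6 numbers: the shift along the tool's x, y, z as a fraction of full scale, then the turn, a rotation vector about the tool's x, y, z as a fraction of full scale. A call has 1 to 12 rows; each row is the pose to reach, as a shift and turn from the pose commanded when the call began, along the tool's axes at that moment; what a row does not reach only later rows make up. Full scale, the value 1, is 0.3 m for a shift and 90 degrees for a turn. A row lasts 1/12 s, in which the tool goes at most 41.7 mm and 7.16 degrees, less where a joint would pass 70% of its speed; a pose out of reach is approached as far as the arm can. A call with a number of a shift or a turn outside -1 to 1 is refused whole. A call with a gripper value outside its range is refused whole. "grip" is the gripper's target within -1 to 1 (shut at 1, half-way at 0, fully open at -1), set as the call begins (left out, the last holds). The fingers move at their own pace and stop on an object; the grip force is fixed at half the most. Time passes only in rows, so rows that repeat a pose let the fingers close. It gives the time, the measured TCP pose, the force and the opening at its end, in the units of the state.
- env.state(): the state, without advancing time (a new reading comes with each control period).
- env.read_camera(name): name is "scene" or "top"; returns a dict with "image" (400x640x3 uint8, red, green, blue), "mtx" (3x3 intrinsics, pixels), "T" (4x4, takes a point from camera to world coordinates). Camera axes: x right, y up, looking along -z (the intrinsics and any distortion apply to the point x, -y, -z); pixel columns grow to the right and rows downward; lengths in mm; the calibration is good to about 2 mm. A picture is of the moment at which its call begins. There is no depth.
- env.job_done(): hands the job in, once; it reports no verdict.
Trained networks look in the newest picture that a camera, given by its name, has taken for a name from the list of things; names that differ only in an ending like _2 or _b are one class to them, and where a whole thing is asked for, a point or a joint stands for the part that bears it (a point fixed in the world has none). Each returns a list of dicts, best first, with "confidence" (0 to 1); they miss things now and then, are a little off and sometimes report something else, mostly with a low value. They report only what shows in the picture. A call takes as long as a camera call. They do not tell look-alikes from the thing itself.
- env.look_for(camera, thing): "xy" ([column, row] in pixels, amid what is visible of it).
- env.outline_of(camera, thing): "region" (400x640 bool, what is visible of it) and "xy" ([column, row] in pixels, amid what is visible of it).
The state is a dict: "t": time; "joints": joint angles; "qvel": joint speeds; "tau": joint torques, N m; "eef_pos": TCP position; "tcp_rot": TCP orientation; "ft_force": force on the tool from outside, world axes, zero at the start; "moment": the same for the moment, N m; "opening": opening from 0.0 (shut) to 1.0 (fully open).
Only numpy, scipy, OpenCV 4.12 (cv2) and the standard library are available. Lean on these libraries where they do the work, as an engineer would, in place of code of your own. Each camera call takes 0.05 s, during which the arm holds its last target. There are 200 camera calls.

## Working session

There is one attempt and no reset: what is moved stays moved. The work goes in short steps, Python scripts to look and compute and a tool call to move; the robot and the scene stay as the last step left them, time stands still between calls to the robot, and variables do not carry over. Pictures are saved under pics/ and viewed, about 8 in all and at most 12, crops included, and the job is handed in when it is done.

Besides the shell and the picture viewer there is one more tool, called after ">>>" by a JSON object that holds its "api" and its "payload". send_rows: Moves the arm, as the interface text tells. Its arguments: {"type":"object","properties":{"moves":{"type":"array","items":{"type":"array","items":{"type":"array","items":{"type":"number"}}}},"grip":{"type":"number"}},"required":["moves"]}

```bash
mkdir -p pics; cat > h.py <<'E'
from cell import env
import numpy as np, cv2
def snap(c,name=None):
    d=env.read_camera(c)
    if name: cv2.imwrite('pics/'+name,d['image'][:,:,::-1])
    return d
def ray(d,uv):
    K,T=np.array(d['mtx']),np.array(d['T'])
    v=np.linalg.inv(K)@[uv[0],uv[1],1]; v=T[:3,:3]@[v[0],-v[1],-v[2]]
    return T[:3,3],v
def at(d,uv,z):
    o,v=ray(d,uv); return o+v*(z-o[2])/v[2]
def proj(d,p):
    T=np.array(d['T']); q=T[:3,:3].T@(np.array(p)-T[:3,3]); q=np.array(d['mtx'])@[q[0],-q[1],-q[2]]; return q[:2]/q[2]
E
python3 - <<'E'
from h import *
print(env.state())
zs=dict(lamp_pivot=130,bar_push=130,rocker_raised_half=54,basin_rim=50,lamp=20,speculum_left=18,speculum_right=18,head_mirror=6,otoscope=13,tuning_fork=4,swab_jar=85)
for c in('top','scene'):
    d=snap(c,c+'0.png'); print(c,np.round(d['T'][:3,3]),d['mtx'][0][0])
    for n,z in zs.items():
        print(n,[(np.round(r['xy']).tolist(),round(r['confidence'],2),np.round(at(d,r['xy'],z)[:2]).tolist()) for r in env.look_for(c,n)[:4]])
E
```

```text
{'t': 0.0, 'joints': array([-1.21458461e+00,  4.91564852e-01,  1.55943058e+00,  1.07977786e-05,
        1.09171634e+00, -1.05565034e-01]), 'qvel': array([-1.25886902e-04, -3.37186186e-06, -1.38921280e-03,  7.75952559e-04,
        8.64153530e-04,  1.27700969e-03]), 'tau': array([ 2.98866384e-03, -6.12643147e+01, -2.58182645e+01,  6.94364123e-02,
        4.82151029e-02, -9.88416423e-05]), 'eef_pos': array([ 278.42375505, -559.301342  ,  222.06495775]), 'tcp_rot': array([-3.14146521e+00,  1.11188050e-03, -1.10902449e+00]), 'ft_force': array([-0.44105804, -0.42666549, -0.02535061]), 'moment': array([ 0.00175472, -0.00679146, -0.00576692]), 'opening': 1.0002671851907476}
top [ 503.  -35. 1317.] 403.6611187497314
lamp_pivot [([342.0, 160.0], 0.93, [693.0, -102.0])]
bar_push [([339.0, 157.0], 0.71, [704.0, -92.0]), ([323.0, 245.0], 0.6, [441.0, -50.0])]
rocker_raised_half [([323.0, 244.0], 0.73, [441.0, -50.0])]
basin_rim [([369.0, 122.0], 0.78, [829.0, -190.0]), ([375.0, 174.0], 0.74, [665.0, -213.0])]
lamp [([329.0, 220.0], 0.62, [518.0, -70.0])]
speculum_left [([289.0, 230.0], 0.38, [483
[... 362 characters left out ...]
0, -103.0])]
bar_push [([344.0, 234.0], 0.79, [698.0, -101.0])]
rocker_raised_half [([273.0, 186.0], 0.73, [427.0, -53.0])]
basin_rim [([365.0, 305.0], 0.89, [823.0, -197.0]), ([268.0, 313.0], 0.77, [643.0, -345.0]), ([376.0, 211.0], 0.72, [713.0, 45.0]), ([312.0, 273.0], 0.67, [672.0, -206.0])]
lamp [([301.0, 210.0], 0.69, [527.0, -56.0])]
speculum_left [([311.0, 178.0], 0.51, [486.0, 53.0])]
speculum_right []
head_mirror [([375.0, 210.0], 0.78, [699.0, 71.0])]
otoscope [([343.0, 108.0], 0.62, [403.0, 357.0]), ([375.0, 210.0], 0.2, [700.0, 68.0])]
tuning_fork [([201.0, 265.0], 0.84, [401.0, -341.0])]
swab_jar [([205.0, 343.0], 0.98, [581.0, -482.0]), ([313.0, 271.0], 0.67, [680.0, -210.0])]
```

```bash
python3 - <<'E'
import cv2
a=cv2.imread('pics/top0.png')[90:270,180:480]; cv2.imwrite('pics/topc.png',cv2.resize(a,(800,480),interpolation=cv2.INTER_CUBIC))
a=cv2.imread('pics/scene0.png')[130:370,180:480]; cv2.imwrite('pics/scenec.png',cv2.resize(a,(750,600),interpolation=cv2.INTER_CUBIC))
E
```

```text
(no output)
```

View pics/topc.png

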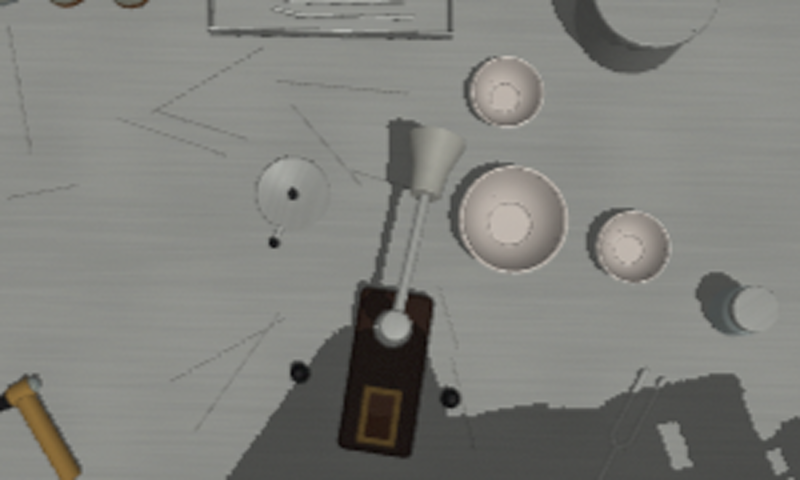

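View pics/scenec.png

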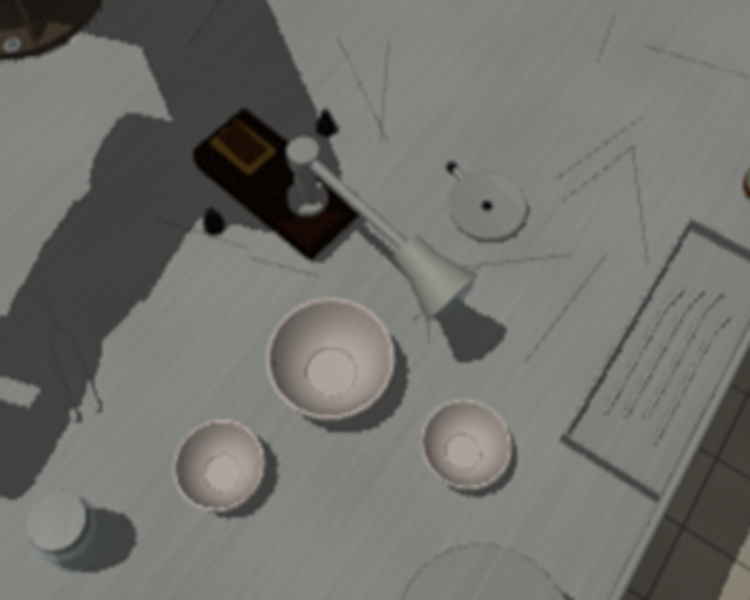

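The top crop shows three white bowls: a large one at (513,218) and small ones at (506,91) and (633,246). In full-image pixels the large one is at about (372,172), and I choose it. The hub is at crop (394,327), and the brown rocker at (379,415) is at the end far from the shade.

```bash
cat > m.py <<'E'
from h import *
from scipy.optimize import least_squares
def circ(P):
    r=least_squares(lambda q:np.hypot(P[:,0]-q[0],P[:,1]-q[1])-q[2],[*P.mean(0),50],loss='soft_l1').x; return r
E
python3 - <<'E'
from m import *
for c,g in(('top',(372,172)),('scene',(312,273))):
    d=snap(c)
    for n in('basin_rim','lamp_pivot','lamp','rocker_raised_half'):
        for r in env.outline_of(c,n):
            m=r['region'].astype(np.uint8)
            k=max(cv2.findContours(m,0,1)[0],key=cv2.contourArea)[:,0,:].astype(float)
            if n=='basin_rim':
                P=np.array([at(d,p,50)[:2] for p in k]); print(c,n,r['confidence'],np.round(r['xy']),'circle z50',circ(P).round(1))
            else:
                print(c,n,round(r['confidence'],2),m.sum(),np.round(r['xy']),k.min(0),k.max(0))
                if n=='lamp' or n.startswith('rock'):
                    b=cv2.minAreaRect(np.array([at(d,p,40 if n=='lamp' else 50)[:2] for p in k],np.float32)); print('  rect',np.round(b[0]),np.round(b[1]),b[2])
# hub by bright disc in top view
d=env.read_camera('top'); 
for s,z in((( 327.7,212.6),141),):print('hub',at(d,s,z).round(1))
d2=env.read_camera('scene'); print('hub sc',at(d2,(180+302/2.5,130+150/2.5),141).round(1))
img=d['image'][150:270,290:350]; cv2.imwrite('pics/lampc.png',cv2.resize(img,(300*1,600),interpolation=cv2.INTER_CUBIC)[:,:,::-1])
img=d2['image'][165:265,250:370]; cv2.imwrite('pics/lamps.png',cv2.resize(img,(720,600),interpolation=cv2.INTER_CUBIC)[:,:,::-1])
E
```

```text
top basin_rim 0.96 [416. 181.] circle z50 [ 641.4 -345.7   41.8]
top basin_rim 0.9 [372. 172.] circle z50 [ 671.  -203.3   63. ]
top basin_rim 0.81 [367. 123.] circle z50 [ 824.5 -194.6   42.1]
top basin_rim 0.71 [339. 158.] circle z50 [1207.3 2999.1 3137. ]
top lamp_pivot 0.59 748 [336. 159.] [323. 137.] [354. 217.]
top lamp 0.78 2292 [331. 219.] [307. 137.] [354. 261.]
  rect [589. -71.] [ 92. 396.] 81.1800537109375
top rocker_raised_half 0.45 160 [323. 244.] [317. 237.] [327. 254.]
  rect [436. -49.] [30. 52.] 82.85620880126953
scene basin_rim 0.92 [316. 271.] circle z50 [ 669.6 -202.1   63.9]
scene basin_rim 0.77 [268. 313.] circle z50 [ 644.8 -351.4   41.8]
scene basin_rim 0.74 [364. 304.] circle z50 [ 827.5 -200.1   41.1]
scene lamp_pivot 0.83 1066 [345. 234.] [295. 185.] [370. 257.]
scene lamp 0.95 2795 [298. 209.] [257. 173.] [369. 256.]
  rect [567. -65.] [119. 352.] 80.69947814941406
scene lamp 0.54 999 [344. 233.] [295. 185.] [369. 257.]
  rect [612. -43.] [ 70. 274.] 76.02095031738281
scene rocker_raised_half 0.47 165 [274. 186.] [268. 179.] [285. 195.]
  rect [436. -47.] [30. 56.] 76.51579284667969
hub [537.2 -62.2 141. ]
hub sc [539.6 -63.6 141. ]
```

View pics/lampc.png

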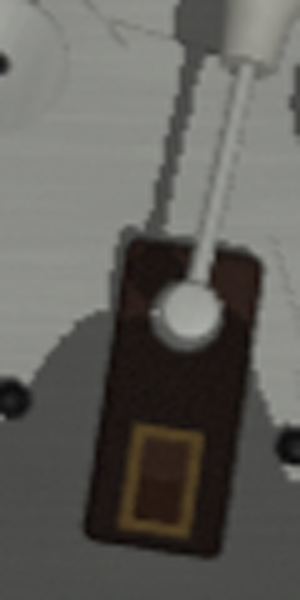

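View pics/lamps.png

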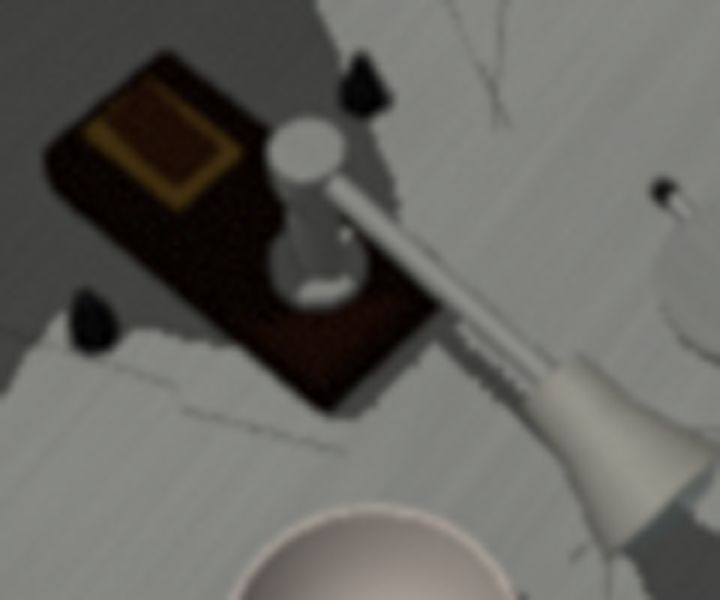

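```bash
cat > go.py <<'E'
from m import *
from scipy.spatial.transform import Rotation as R
def go(x,y,z,yaw):
    s=env.state(); r=R.from_euler('xyz',s['tcp_rot']); t=R.from_euler('xyz',[np.pi,0,yaw])
    print('t',round(s['t'],2),'pos',s['eef_pos'].round(1),'rpy',s['tcp_rot'].round(3),'F',s['ft_force'].round(1),'mm/rows->frac',(r.inv().apply(np.array([x,y,z])-s['eef_pos'])/300).round(3),'turn',((r.inv()*t).as_rotvec()/(np.pi/2)).round(3))
E
python3 - <<'E'
from go import *
d=snap('top')
P=lambda a,b,z:at(d,(290+a/5,150+b/5),z)
C=[P(125,235,40),P(265,255,40),P(220,557,40),P(87,535,40)]
f=(C[0]+C[1])/2;b=(C[2]+C[3])/2; u=(f-b)/np.linalg.norm(f-b); print('len',np.linalg.norm(f-b),'yaw',np.arctan2(u[1],u[0]),'pivot',f-45*u,b+150*u)
h=P(189,311,141);e=P(245,68,130);print('hub',h,'bar az',np.arctan2(*(e-h)[1::-1]))
go(456,-300,205,-0.815)
E
```

```text
len 191.19208231502225 yaw -0.11910762060705325 pivot [538.58163411 -62.59890165  40.        ] [542.36257296 -63.05138203  40.        ]
hub [538.35371386 -62.50364997 141.        ] bar az -0.2099229161028322
t 1.85 pos [ 278.5 -559.5  222.6] rpy [ 3.142 -0.    -1.109] F [ 0.8 -0.5 -1. ] mm/rows->frac [-0.511 -0.915  0.059] turn [ 0.    -0.    -0.187]
```

>>> {"api": "send_rows", "payload": {"grip": 1, "moves": [[[-0.25,-0.46,0.03,0,0,-0.09],[-0.5,-0.915,0.06,0,0,-0.187],[-0.5,-0.915,0.06,0,0,-0.187],[-0.5,-0.915,0.06,0,0,-0.187],[-0.5,-0.915,0.06,0,0,-0.187],[-0.5,-0.915,0.06,0,0,-0.187],[-0.5,-0.915,0.06,0,0,-0.187],[-0.5,-0.915,0.06,0,0,-0.187],[-0.5,-0.915,0.06,0,0,-0.187],[-0.5,-0.915,0.06,0,0,-0.187],[-0.5,-0.915,0.06,0,0,-0.187],[-0.5,-0.915,0.06,0,0,-0.187]]]}}

```text
t: 2.85
eef_pos: [456.9, -303.9, 204.7]
tcp_rot: [3.141, -0.0, -0.816]
ft_force: [-1.8, 0.4, -1.1]
opening: 0.22
```

```bash
python3 - <<'E'
from go import *
go(634,-42,205,-0.815)
E
```

```text
t 2.85 pos [ 456.9 -303.9  204.7] rpy [ 3.141 -0.    -0.816] F [-1.8  0.4 -1.1] mm/rows->frac [-2.320e-01 -1.028e+00 -1.000e-03] turn [ 0.    -0.    -0.001]
```

>>> {"api": "send_rows", "payload": {"moves": [[[-0.115,-0.5,0,0,0,0],[-0.232,-1.0,0,0,0,0],[-0.232,-1.0,0,0,0,0],[-0.232,-1.0,0,0,0,0],[-0.232,-1.0,0,0,0,0],[-0.232,-1.0,0,0,0,0],[-0.232,-1.0,0,0,0,0],[-0.232,-1.0,0,0,0,0],[-0.232,-1.0,0,0,0,0],[-0.232,-1.0,0,0,0,0],[-0.232,-1.0,0,0,0,0],[-0.232,-1.0,0,0,0,0]]]}}

```text
t: 3.85
eef_pos: [627.5, -48.4, 204.7]
tcp_rot: [3.141, -0.0, -0.817]
ft_force: [-1.2, -0.1, 0.4]
opening: 0.002
```

```bash
python3 - <<'E'
from go import *
go(634,-42,118,-0.815)
d=snap('top','t1.png');e=snap('scene','s1.png')
cv2.imwrite('pics/b1.png',np.hstack([cv2.resize(x['image'],None,fx=2,fy=2,interpolation=cv2.INTER_CUBIC)[a:a+400,b:b+400,::-1] for x,a,b in((d,220,460),(e,300,480))]))
E
```

```text
t 3.85 pos [627.5 -48.4 204.7] rpy [ 3.141 -0.    -0.817] F [-1.2 -0.1  0.4] mm/rows->frac [-0.001 -0.031  0.289] turn [ 0.    -0.    -0.002]
```

View pics/b1.png

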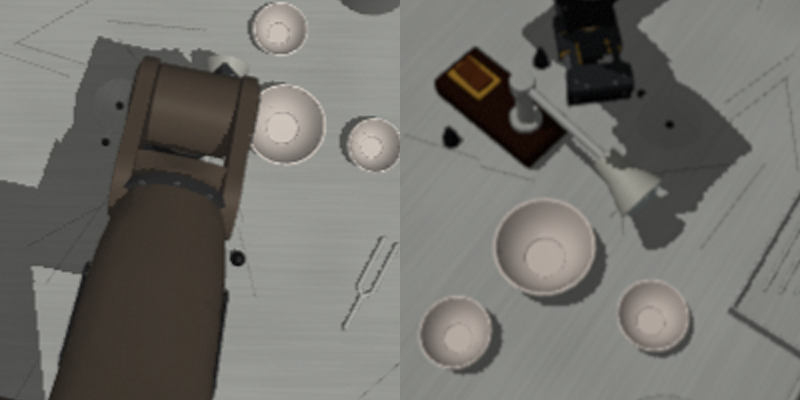

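The scene half shows the closed gripper beside the bar, on the head-mirror side and clear of it. I'll descend there.

>>> {"api": "send_rows", "payload": {"moves": [[[0,-0.03,0.05,0,0,0],[0,-0.03,0.15,0,0,0],[0,-0.03,0.25,0,0,0],[0,-0.03,0.29,0,0,0],[0,-0.03,0.29,0,0,0],[0,-0.03,0.29,0,0,0]]]}}

```text
t: 4.45
eef_pos: [634.8, -40.5, 117.5]
tcp_rot: [3.141, 0.001, -0.815]
ft_force: [0.3, -0.1, 1.1]
opening: 0.007
```

```bash
python3 - <<'E'
from go import *
go(611.9,-117,118,-0.815)
E
```

```text
t 4.45 pos [634.8 -40.5 117.5] rpy [ 3.141e+00  1.000e-03 -8.150e-01] F [ 0.3 -0.1  1.1] mm/rows->frac [ 0.133  0.23  -0.002] turn [ 0.  0. -0.]
```

>>> {"api": "send_rows", "payload": {"moves": [[[0.006,0.01,0,0,0,0],[0.012,0.02,0,0,0,0],[0.018,0.03,0,0,0,0],[0.024,0.04,0,0,0,0],[0.03,0.05,0,0,0,0],[0.036,0.06,0,0,0,0],[0.042,0.07,0,0,0,0],[0.048,0.08,0,0,0,0],[0.054,0.09,0,0,0,0],[0.06,0.1,0,0,0,0],[0.066,0.11,0,0,0,0],[0.07,0.12,0,0,0,0]]]}}

```text
t: 5.45
eef_pos: [622.8, -80.8, 117.7]
tcp_rot: [-3.142, -0.0, -0.815]
ft_force: [2.5, 0.4, 1.1]
opening: 0.006
```

>>> {"api": "send_rows", "payload": {"moves": [[[0.006,0.01,0,0,0,0],[0.012,0.02,0,0,0,0],[0.018,0.03,0,0,0,0],[0.024,0.04,0,0,0,0],[0.03,0.05,0,0,0,0],[0.036,0.06,0,0,0,0],[0.042,0.07,0,0,0,0],[0.048,0.08,0,0,0,0],[0.053,0.088,0,0,0,0],[0.055,0.093,0,0,0,0],[0.055,0.093,0,0,0,0],[0.055,0.093,0,0,0,0]]]}}

```text
t: 6.45
eef_pos: [613.8, -111.8, 117.7]
tcp_rot: [3.141, -0.0, -0.815]
ft_force: [0.0, -0.5, -0.4]
opening: 0.009
```

```bash
python3 - <<'E'
from go import *
go(611.9,-117,118,-0.815)
e=snap('scene','s2.png')
cv2.imwrite('pics/b2.png',cv2.resize(e['image'][150:330,220:420],(660,594),interpolation=cv2.INTER_CUBIC)[:,:,::-1])
p=np.array([538.7,-62.9,130]);b=np.array([670.3,-202.7,130]);u=(b-p)/np.linalg.norm(b-p)
for r in(0,17,90,148,192):print(r,((proj(e,p+r*u)-[220,150])*3.3).round(1))
E
```

```text
t 6.45 pos [ 613.8 -111.8  117.7] rpy [ 3.141 -0.    -0.815] F [ 0.  -0.5 -0.4] mm/rows->frac [ 0.008  0.016 -0.001] turn [ 0. -0. -0.]
0 [267.  138.6]
17 [269.6 156.5]
90 [281.6 237. ]
148 [291.8 305.8]
192 [299.9 361.1]
```

View pics/b2.png

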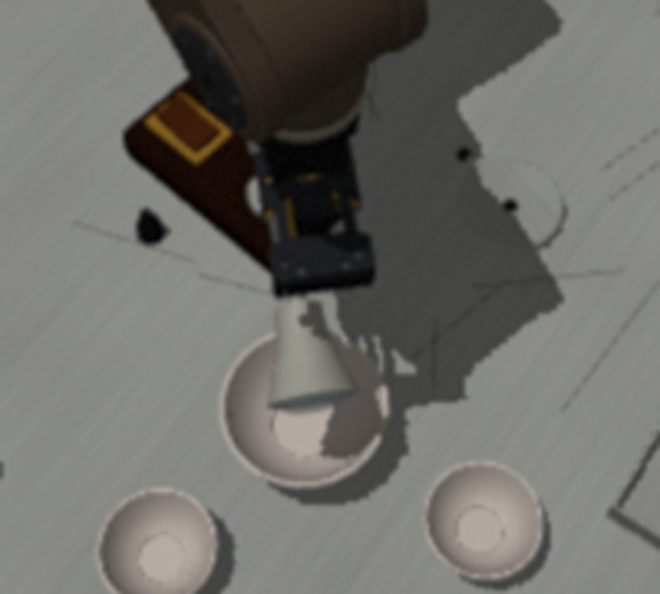

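The lamp shade is over the basin but still slightly short of the line to its middle. I'll push the last few mm, back off, lift and measure.

>>> {"api": "send_rows", "payload": {"moves": [[[0.003,0.005,0,0,0,0],[0.005,0.009,0,0,0,0],[0.008,0.013,0,0,0,0],[0.008,0.013,0,0,0,0],[0.008,0.013,0,0,0,0],[0.008,0,0,0,0,0],[0.008,-0.04,0,0,0,0],[0.008,-0.1,0,0,0,0],[0.008,-0.2,0,0,0,0],[0.008,-0.3,-0.1,0,0,0],[0.008,-0.4,-0.2,0,0,0],[0.008,-0.5,-0.25,0,0,0]]]}}

```text
t: 7.5
eef_pos: [726.6, -8.7, 196.1]
tcp_rot: [-3.139, -0.003, -0.815]
ft_force: [0.7, 0.2, 0.8]
opening: 0.003
```

```bash
cat > look.py <<'E'
from go import *
def look(k):
    p=np.array([538.7,-62.9,130]);b=np.array([670.3,-202.7,130]);u=(b-p)/np.linalg.norm(b-p)
    out=[]
    for c,(a0,a1,b0,b1) in(('scene',(170,300,260,390)),('top',(130,260,290,420))):
        e=snap(c,c+k+'.png')
        I=cv2.resize(e['image'][a0:a1,b0:b1],(400,400),interpolation=cv2.INTER_CUBIC)[:,:,::-1].copy(); s=400/130
        for r in(0,60,90,148): print(c,r,((proj(e,p+r*u)-[b0,a0])*s).round(1))
        out.append(I)
        for n in('bar_push','lamp_pivot'):
            for r in env.outline_of(c,n)[:1]:
                m=r['region']; ys,xs=np.nonzero(m); W=np.array([at(e,q,128)[:2] for q in zip(xs,ys)])
                rel=W-p[:2]; al=rel@u[:2]; la=rel@[-u[1],u[0]]
                for lo,hi in((30,60),(60,90),(90,120),(120,145),(150,170),(170,190)):
                    k2=(al>lo)&(al<hi)
                    if k2.sum()>3: print(c,n,round(r['confidence'],2),lo,hi,k2.sum(),'lateral CCW mm',la[k2].mean().round(1),'deg',np.degrees(np.arctan2(la[k2].mean(),al[k2].mean())).round(2))
    cv2.imwrite('pics/look'+k+'.png',np.hstack(out))
E
python3 - <<'E'
from look import *
go(640,0,210,-1.69); look('A')
E
```

```text
t 7.5 pos [726.6  -8.7 196.1] rpy [-3.139e+00 -3.000e-03 -8.150e-01] F [0.7 0.2 0.8] mm/rows->frac [-0.219  0.19  -0.047] turn [-0.002 -0.001  0.557]
scene 0 [125.9  67.7]
scene 60 [134.8 127.9]
scene 90 [139.5 159.5]
scene 148 [149.  223.6]
scene bar_push 0.91 30 60 36 lateral CCW mm -0.9 deg -1.12
scene bar_push 0.91 60 90 28 lateral CCW mm -0.9 deg -0.72
scene bar_push 0.91 90 120 42 lateral CCW mm -1.7 deg -0.93
scene bar_push 0.91 120 145 56 lateral CCW mm -1.7 deg -0.71
scene bar_push 0.91 150 170 116 lateral CCW mm -2.5 deg -0.91
scene bar_push 0.91 170 190 141 lateral CCW mm -3.0 deg -0.97
scene lamp_pivot 0.64 30 60 46 lateral CCW mm -0.4 deg -0.51
scene lamp_pivot 0.64 60 90 51 lateral CCW mm -0.6 deg -0.5
scene lamp_pivot 0.64 90 120 52 lateral CCW mm -1.5 deg -0.82
scene lamp_pivot 0.64 120 145 55 lateral CCW mm -1.8 deg -0.76
scene lamp_pivot 0.64 150 170 125 lateral CCW mm -3.6 deg -1.3
scene lamp_pivot 0.64 170 190 144 lateral CCW mm -2.9 deg -0.91
top 0 [116.5 252.9]
top 60 [162.8 210.8]
top 90 [185.9 189.9]
top 148 [230.4 149.5]
top bar_push 0.8 30 60 26 lateral CCW mm 0.4 deg 0.54
top bar_push 0.8 60 90 33 lateral CCW mm -0.2 deg -0.14
top bar_push 0.8 90 120 51 lateral CCW mm 0.1 deg 0.05
top bar_push 0.8 120 145 34 lateral CCW mm 0.2 deg 0.09
top bar_push 0.8 150 170 71 lateral CCW mm -1.2 deg -0.44
top bar_push 0.8 170 190 89 lateral CCW mm -1.3 deg -0.4
top lamp_pivot 0.66 30 60 50 lateral CCW mm 0.1 deg 0.16
top lamp_pivot 0.66 60 90 54 lateral CCW mm -0.3 deg -0.22
top lamp_pivot 0.66 90 120 62 lateral CCW mm 0.3 deg 0.14
top lamp_pivot 0.66 120 145 49 lateral CCW mm -1.0 deg -0.44
top lamp_pivot 0.66 150 170 81 lateral CCW mm -1.6 deg -0.57
top lamp_pivot 0.66 170 190 102 lateral CCW mm -1.1 deg -0.36
```

View pics/lookA.png

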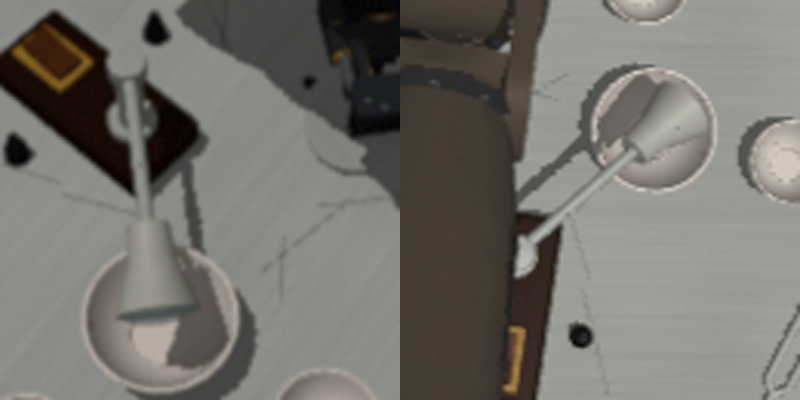

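The lamp points at the basin within about 1° in both views, the basin has not moved, and the pusher is clear. Next I'll go above the rocker.

>>> {"api": "send_rows", "payload": {"moves": [[[-0.05,0.06,-0.05,0,0,0.05],[-0.15,0.2,-0.05,0,0,0.13],[-0.25,0.34,-0.05,0,0,0.2],[-0.35,0.48,-0.05,0,0,0.28],[-0.45,0.6,-0.05,0,0,0.36],[-0.55,0.74,-0.05,0,0,0.44],[-0.613,0.837,-0.05,0,0,0.5],[-0.613,0.837,-0.05,0,0,0.563],[-0.613,0.837,-0.05,0,0,0.563],[-0.613,0.837,-0.05,0,0,0.563],[-0.613,0.837,-0.05,0,0,0.563],[-0.613,0.837,-0.05,0,0,0.563]]]}}

```text
t: 8.8
eef_pos: [416.6, -49.0, 207.5]
tcp_rot: [-3.141, -0.0, -1.699]
ft_force: [-0.7, -0.6, 0.4]
opening: 0.001
```

```bash
python3 - <<'E'
from go import *
go(417.7,-47.1,75,-1.70)
E
```

```text
t 8.8 pos [416.6 -49.  207.5] rpy [-3.141 -0.    -1.699] F [-0.7 -0.6  0.4] mm/rows->frac [-0.007 -0.003  0.442] turn [-0. -0.  0.]
```

>>> {"api": "send_rows", "payload": {"moves": [[[-0.006,-0.003,0.06,0,0,0],[-0.006,-0.003,0.16,0,0,0],[-0.006,-0.003,0.26,0,0,0],[-0.006,-0.003,0.36,0,0,0],[-0.006,-0.003,0.44,0,0,0],[-0.006,-0.003,0.44,0,0,0],[-0.006,-0.003,0.44,0,0,0]]]}}

```text
t: 9.38
eef_pos: [417.0, -46.9, 74.8]
tcp_rot: [3.138, 0.0, -1.699]
ft_force: [0.1, 0.2, 0.0]
opening: 0.003
```

```bash
python3 - <<'E'
from go import *
go(417.7,-47.1,57,-1.70)
e=snap('scene')
print(((proj(e,[417.7,-47.1,67])-[220,140])*5).round())
cv2.imwrite('pics/b3.png',cv2.resize(e['image'][140:240,220:340],(600,500),interpolation=cv2.INTER_CUBIC)[:,:,::-1])
E
```

```text
t 9.38 pos [417.  -46.9  74.8] rpy [ 3.138  0.    -1.699] F [0.1 0.2 0. ] mm/rows->frac [ 0.    -0.003  0.059] turn [0.002 0.    0.001]
[256. 202.]
```

View pics/b3.png

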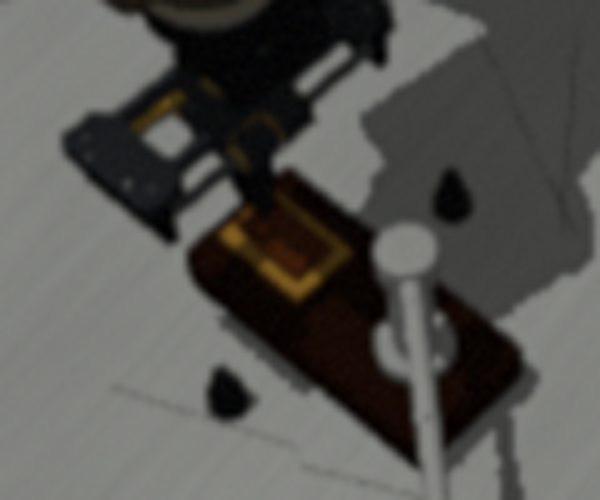

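The finger hovers over the raised half of the rocker. I'll press slowly.

>>> {"api": "send_rows", "payload": {"moves": [[[0,-0.003,0.01,0,0,0],[0,-0.003,0.02,0,0,0],[0,-0.003,0.025,0,0,0],[0,-0.003,0.03,0,0,0],[0,-0.003,0.035,0,0,0],[0,-0.003,0.04,0,0,0],[0,-0.003,0.045,0,0,0],[0,-0.003,0.05,0,0,0],[0,-0.003,0.053,0,0,0],[0,-0.003,0.056,0,0,0],[0,-0.003,0.058,0,0,0],[0,-0.003,0.058,0,0,0]]]}}

```text
t: 10.43
eef_pos: [417.8, -47.2, 58.1]
tcp_rot: [-3.142, -0.0, -1.7]
ft_force: [-0.5, 0.2, 0.4]
opening: 0.005
```

>>> {"api": "send_rows", "payload": {"moves": [[[0,0,0.002,0,0,0],[0,0,0.002,0,0,0]]]}}

```text
t: 10.6
eef_pos: [417.9, -47.2, 57.6]
tcp_rot: [-3.141, -0.0, -1.7]
ft_force: [-0.3, 0.2, 1.1]
opening: 0.007
```

>>> {"api": "send_rows", "payload": {"moves": [[[0,0,0.002,0,0,0],[0,0,0.003,0,0,0],[0,0,0.003,0,0,0]]]}}

```text
t: 10.85
eef_pos: [417.9, -47.2, 57.1]
tcp_rot: [-3.141, -0.0, -1.7]
ft_force: [-3.1, 0.2, 10.6]
opening: 0.004
```

>>> {"api": "send_rows", "payload": {"moves": [[[0,0,0.002,0,0,0],[0,0,0.002,0,0,0]]]}}

```text
t: 11.02
eef_pos: [417.9, -47.2, 57.0]
tcp_rot: [-3.14, -0.0, -1.7]
ft_force: [-4.6, -0.3, 22.0]
opening: 0.002
```

The force rose to 22 N with the tip at z = 49 mm, so the rocker is on its stop. I'll retract.

>>> {"api": "send_rows", "payload": {"moves": [[[0,0,-0.02,0,0,0],[0,0,-0.1,0,0,0],[0,0,-0.2,0,0,0],[0,0,-0.3,0,0,0],[0,0,-0.4,0,0,0],[0.1,0,-0.48,0,0,0],[0.25,0,-0.5,0,0,0],[0.4,0,-0.5,0,0,0],[0.55,0,-0.5,0,0,0],[0.7,0,-0.5,0,0,0],[0.8,0,-0.5,0,0,0],[0.8,0,-0.5,0,0,0]]]}}

```text
t: 12.02
eef_pos: [386.5, -291.1, 206.2]
tcp_rot: [-3.14, -0.002, -1.704]
ft_force: [-0.0, 0.1, 0.1]
opening: 0.007
```

```bash
python3 - <<'E'
from look import *
look('B')
print(env.state()['ft_force'],env.state()['eef_pos'])
for c in('top','scene'):
    d=snap(c)
    for r in env.outline_of(c,'basin_rim'):
        k=max(cv2.findContours(r['region'].astype(np.uint8),0,1)[0],key=cv2.contourArea)[:,0,:].astype(float)
        print(c,circ(np.array([at(d,p,50)[:2] for p in k])).round(1))
E
```

```text
scene 0 [125.9  67.7]
scene 60 [134.8 127.9]
scene 90 [139.5 159.5]
scene 148 [149.  223.6]
scene bar_push 0.76 30 60 44 lateral CCW mm -0.1 deg -0.17
scene bar_push 0.76 60 90 48 lateral CCW mm -0.8 deg -0.58
scene bar_push 0.76 90 120 52 lateral CCW mm -1.5 deg -0.82
scene bar_push 0.76 120 145 54 lateral CCW mm -1.9 deg -0.82
scene bar_push 0.76 150 170 116 lateral CCW mm -2.5 deg -0.91
scene bar_push 0.76 170 190 137 lateral CCW mm -3.0 deg -0.97
scene lamp_pivot 0.65 30 60 62 lateral CCW mm -0.6 deg -0.81
scene lamp_pivot 0.65 60 90 56 lateral CCW mm -1.0 deg -0.8
scene lamp_pivot 0.65 90 120 52 lateral CCW mm -1.5 deg -0.82
scene lamp_pivot 0.65 120 145 52 lateral CCW mm -2.0 deg -0.86
scene lamp_pivot 0.65 150 170 108 lateral CCW mm -3.8 deg -1.37
scene lamp_pivot 0.65 170 190 138 lateral CCW mm -3.5 deg -1.1
top 0 [116.5 252.9]
top 60 [162.8 210.8]
top 90 [185.9 189.9]
top 148 [230.4 149.5]
top bar_push 0.97 30 60 37 lateral CCW mm 0.1 deg 0.07
top bar_push 0.97 60 90 38 lateral CCW mm -0.9 deg -0.7
top bar_push 0.97 90 120 49 lateral CCW mm -1.1 deg -0.6
top bar_push 0.97 120 145 41 lateral CCW mm -0.7 deg -0.29
top bar_push 0.97 150 170 82 lateral CCW mm -0.4 deg -0.16
top bar_push 0.97 170 190 96 lateral CCW mm 0.7 deg 0.21
top lamp_pivot 0.96 30 60 42 lateral CCW mm 0.5 deg 0.59
top lamp_pivot 0.96 60 90 46 lateral CCW mm -0.3 deg -0.21
top lamp_pivot 0.96 90 120 42 lateral CCW mm -1.0 deg -0.52
top lamp_pivot 0.96 120 145 50 lateral CCW mm -2.6 deg -1.12
top lamp_pivot 0.96 150 170 87 lateral CCW mm -2.9 deg -1.02
top lamp_pivot 0.96 170 190 99 lateral CCW mm -1.3 deg -0.43
[-0.22393794 -0.14335847 -0.51829368] [ 387.17726031 -283.96955534  206.20257723]
top [ 640.7 -347.    40. ]
top [ 672.5 -204.1   61.9]
top [ 824.4 -194.3   41.2]
scene [ 827.6 -200.3   41.1]
scene [ 645.8 -350.7   42.3]
scene [ 670.5 -203.4   61. ]
```

View pics/lookB.png

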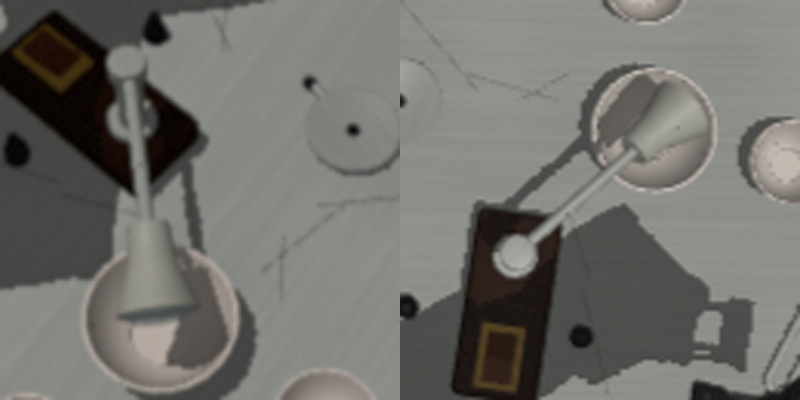

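The views show the lamp still on the basin and the small things undisturbed. I'm handing in.

```bash
python3 -c "
from cell import env
print(env.job_done())"
```

```text
the job is handed in; nothing more can be done
None
```

I swung the lamp's arm clockwise with the closed fingertips until it pointed at the large basin, then pressed the raised half of the rocker down. The gripper then lifted clear, and I handed the job in at about 12 s.

- **Lamp direction:** the last views put the arm about 0.5° clockwise of the basin's centre line. The top camera read about 0.4° off and the scene camera about 0.9°, so they disagree slightly, but within the 2 mm calibration. I left it there.
- **Rocker:** the fingertip met a hard stop at 49 mm, the fully-down height, at about 22 N. I have no separate reading that the lamp is on.
- **Push force:** it read at most 2.5 N at the ends of the push calls; I did not see the force in between.
- **Other things:** the basin measured within about 2 mm of where it started, which is measuring noise. The head mirror and both specula looked undisturbed in the last pictures. I did not check the jar, otoscope and tuning fork separately, but the gripper never came near them.

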